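Slide the breadboard out over the shelf edge

TASK

The thin breadboard lies flat and askew on the low particleboard shelf, too far back for a hand to get under it. With the fingertips, push or drag it over the shelf towards the robot until its near long edge sticks out 4 cm past the front edge of the shelf and runs parallel to that edge, then take the hand away. It must only slide, lying flat the whole time, never picked up or tipped; leave the two tumblers beside it standing where they are.

Things in the scene. Friction and masses are not known exactly. Their poses are not given: they have to be found in the camera images.
- shelf: Fixed particleboard shelf on the table, 540 mm deep, 960 mm wide, top face 70 mm above the table. Origin: at table level, exactly under the middle of its front edge (the straight edge nearest the robot). Its x axis is level, square to the front edge, pointing away from the robot; y runs along the front edge to the left; z up. Kitchenware up to 165 mm tall stands along its rear, from 280 mm behind the front edge. The shelf is turned up to 10 degrees.
- board: Loose pale wooden breadboard, dark thin groove near its rim, 120 (x) by 180 (y) mm, 9 mm thick, about 0.16 kg, flat on the shelf; sliding takes 0.5 to 2.5 N. Origin: centre of its underside; x points from near to far long edge, y along them. It starts wholly on the shelf, near edge 30 to 60 mm back from the shelf edge, turned up to 15 degrees. The shelf is free for at least 80 mm behind it.
- board_front (a point): Middle of the breadboard's near long edge (the one that must stick out), half-way up its thickness.
- board_back (a point): Middle of the breadboard's far long edge, half-way up its thickness.
- tumbler_l: Loose glass tumbler, 68 mm across, 100 mm tall, on the shelf to the left of the breadboard, leaving at least 50 mm between them. Origin: centre of its underside.
- tumbler_r: The same tumbler on the right of the breadboard. Origin: centre of its underside.
Not all that is in view belongs to the job. Of the things like the board, leave any that is orange or turquoise; of the rest the smaller one is meant.

How it is judged:
By the outcome, as a careful person would: the job done as asked, in the order asked, and still so for the second after the job is handed in, with the robot touching nothing.
It also fails if it takes over 38 s, if anything falls off the work surface, if the arm or the gripper's body presses on something with over 40 N, if the wrist force passes 120 N, or if a joint passes its speed limit or range.

ROBOT

A 6-joint arm with a two-finger parallel gripper is mounted at the origin on the work surface. World frame = base frame: x ahead of the robot, y to its left, z up, the work surface at z = 0. Lengths are in m, angles in rad, forces in N, time in s.
With the tool pointing down it reaches from about 0.25 to 0.775 m from the base axis. Payload 4 kg.
Tool frame: the origin (TCP) lies between the finger pads; the fingertips stand 14 mm ahead of it and the grasp point (between the pads) lies 5 mm behind it; z points along the fingers, y is the line along which they close (so a half turn about z gives the same grasp; the last joint's range is limited). The gripper opens to 94 mm and grips with 3 to 60 N. Pads are 16 mm wide; open, the fingers measure 119 mm over their backs; the gripper's body (75 mm by 177 mm) begins 78 mm behind the grasp point.
Start: joints at [-1.341, 0.087, 1.371, -0, 1.684, -0.103], TCP at [0.18, -0.52, 0.22] pointing down, gripper open.
Joint ranges: [-3.1, 3.1], [-0.76, 2.03], [0.27, 2.55], [-1.08, 4.22], [0.17, 2.65], [-2.57, 2.57]. Speed limits (rad/s): [2.79, 2.79, 3.14, 3.14, 3.14, 3.14].

INTERFACE

Orientations are given as [roll, pitch, yaw] about the fixed x, y, z axes, in that order (R = Rz(yaw) Ry(pitch) Rx(roll)).
In Python, from bench import robot, snapshot gives the robot as it stands.
- The arm moves only by the tool carry_out, never from a script. Its argument "motion" is text: rows parted by semicolons, each of 4 numbers parted by spaces: the shift along the tool's x, y, z each as a share of 0.15 m, from -1 to 1, then the turn about the tool's z as a share of 180 degrees, from -1 to 1. A call has exactly 8 rows; each row is the pose to reach, as a shift and turn from the pose commanded when the call began, along the tool's axes at that moment, turning the shorter way round; what a row does not reach only later rows make up. A row lasts 1/10 s, in which the tool goes at most 50 mm and 8.59 degrees, less where a joint would pass 70% of its speed; a pose out of reach is approached as far as the arm can. A call with a number of a shift or a turn outside -1 to 1 is refused whole. A call with a gripper value outside its range is refused whole. "grip" is the opening, from -1 (shut) to 1 (fully open), set as the call begins (left out, the last holds). The fingers move at their own pace and stop on an object; the grip force is fixed at half the most. Time passes only in rows, so rows that repeat a pose let the fingers close, or fill a call up. It gives the time, the measured TCP pose, the force, the opening and the grip force at its end, in the units of the state.
- robot.get_obs(): the state, without advancing time (a new reading comes with each control period).
- snapshot(name): name is "side" or "top" or "wrist"; returns a dict with "image" (480x640x3 uint8, red, green, blue), "fx", "fy", "cx", "cy" (pixels), "pose" (4x4, takes a point from camera to world coordinates); the wrist camera has in their place "hand_eye" (4x4, takes a point from camera to tool coordinates, whose origin is the TCP and whose axes are the flange's). Camera axes: x right, y up, looking along -z (the intrinsics and any distortion apply to the point x, -y, -z); pixel columns grow to the right and rows downward; lengths in m; the calibration is good to about 2 mm. A picture is of the moment at which its call begins: read the wrist's pose just before it. There is no depth.
- robot.close_job(): hands the job in; it is judged then, once.
The state is a dict: "time": time; "joint_positions": joint angles; "qvel": joint speeds; "joint_torque": joint torques, N m; "tool_pos": TCP position; "ee_rot": TCP orientation; "wrist_force": force on the tool from outside, world axes, zero at the start; "wrist_torque": the same for the moment, N m; "width": finger opening in m; "finger_force": force on a finger pad.
Only numpy, scipy, OpenCV 4.12 (cv2) and the standard library are available. Lean on these libraries where they do the work, as an engineer would, in place of code of your own. Each camera call takes 0.05 s, during which the arm holds its last target. There are 200 camera calls.

## Working session

There is one attempt and no reset: what is moved stays moved. The work goes in short steps, Python scripts to look and compute and a tool call to move; the robot and the scene stay as the last step left them, time stands still between calls to the robot, and variables do not carry over. Pictures are saved under pics/ and viewed, at most 10 in all, crops included, and the job is handed in when it is done.

Besides the shell and the picture viewer there is one more tool, called after "Emit:" in YAML: its name, and indented under it one key for each argument. carry_out: Moves the arm, as the interface text tells. Shift numbers are shares of 0.15 m and turn numbers shares of 180 degrees, none past 1 either way. Its arguments: {"type":"object","properties":{"motion":{"type":"string"},"grip":{"type":"number"}},"required":["motion"]}

```bash
ls; mkdir -p pics; cat > h.py <<'E'
import numpy as np, cv2
from bench import robot, snapshot
def save(n,f):
    s=snapshot(n); cv2.imwrite(f,s["image"][:,:,::-1]); np.savez(f[:-4]+".npz",**{k:v for k,v in s.items()}); return s
def ray(s,px,z):
    """pixels (N,2) -> world points on plane z"""
    px=np.atleast_2d(px).astype(float); T=np.asarray(s["pose"])
    d=np.c_[(px[:,0]-s["cx"])/s["fx"],-(px[:,1]-s["cy"])/s["fy"],-np.ones(len(px))]@T[:3,:3].T
    return T[:3,3]+d*((z-T[2,3])/d[:,2])[:,None]
E
python3 - <<'E'
from h import *
for n in("top","side"):
    s=save(n,f"pics/{n}0.png"); print(n,{k:(np.round(v,3).tolist() if k!="image" else 0) for k,v in s.items()})
o=robot.get_obs(); print(o)
E
```

```text
pics
top {'image': 0, 'fx': 571.926, 'fy': 571.926, 'cx': 310.07, 'cy': 242.33, 'pose': [[0.002, 0.997, -0.076, 0.363], [-1.0, -0.0, -0.027, 0.024], [-0.027, 0.076, 0.997, 1.351], [0.0, 0.0, 0.0, 1.0]]}
side {'image': 0, 'fx': 541.111, 'fy': 541.111, 'cx': 326.625, 'cy': 244.98, 'pose': [[-0.998, 0.024, -0.057, 0.407], [-0.059, -0.656, 0.752, 0.949], [-0.019, 0.754, 0.656, 0.868], [0.0, 0.0, 0.0, 1.0]]}
{'time': 0.1, 'joint_positions': array([-1.34110162e+00,  8.79209764e-02,  1.37206883e+00, -5.78780797e-06,
        1.68361442e+00, -1.03107581e-01]), 'qvel': array([-0.00058171, -0.00134978, -0.00342642, -0.00090991, -0.00062586,
        0.00087934]), 'joint_torque': array([ 1.84660661e-03, -3.41251087e+01, -3.03301907e+01,  7.18184514e-02,
        3.04503052e-02, -9.69540497e-05]), 'tool_pos': array([ 0.17956587, -0.51937607,  0.2184168 ]), 'ee_rot': array([-3.13959117e+00, -2.01319108e-04,  3.32801440e-01]), 'wrist_force': array([ 0.28554726, -0.0139293 , -0.43621065]), 'wrist_torque': array([-0.00074335, -0.0093341 ,  0.08102176]), 'finger_force': 0.0, 'width': 0.09418063153087632}
```

View pics/top0.png

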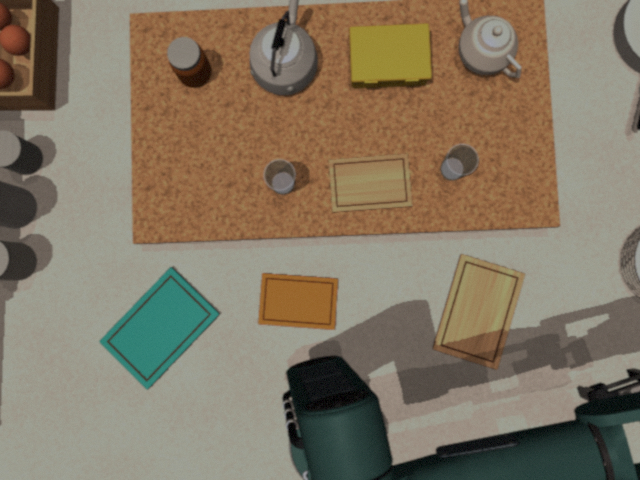

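View pics/side0.png

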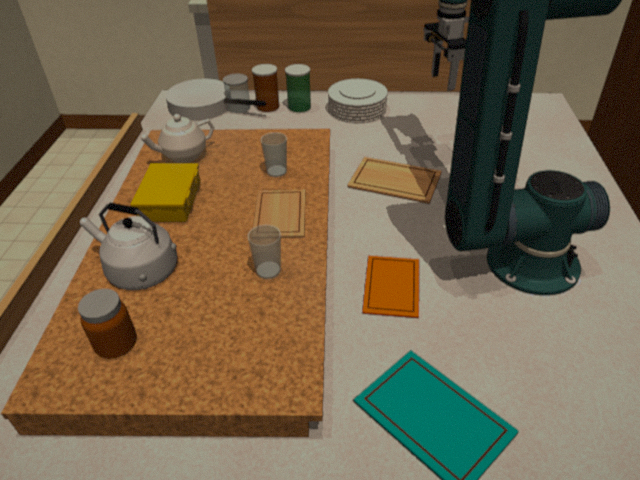

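The top view shows the pale board on the shelf, with corners near (330,159), (407,155), (411,206) and (333,211). The shelf's front edge runs (133,243)–(559,227), and the tumblers are at about (281,178) and (458,163). The side view agrees, with the board near (281,213). The bigger pale board on the table is a decoy.

```bash
cat >> h.py <<'E'
def load(f): 
    d=np.load(f); return {k:d[k] for k in d}
def boardmask(s,roi):
    x0,y0,x1,y1=roi; hsv=cv2.cvtColor(s["image"],cv2.COLOR_RGB2HSV); m=np.zeros(hsv.shape[:2],np.uint8)
    im=cv2.GaussianBlur(s["image"],(5,5),0).astype(int)
    c=(im[...,1]*100//(im[...,0]+1)>72)   # shelf: G/R about .6, board about .8
    m[y0:y1,x0:x1]=(c[y0:y1,x0:x1]*255); m=cv2.morphologyEx(m,cv2.MORPH_CLOSE,np.ones((9,9)))
    cs,_=cv2.findContours(m,cv2.RETR_EXTERNAL,cv2.CHAIN_APPROX_NONE); return max(cs,key=cv2.contourArea)[:,0]
def board(s,roi,z=.079):
    p=ray(s,boardmask(s,roi),z)[:,:2]; r=cv2.minAreaRect((p*1000).astype(np.float32)); return r,cv2.boxPoints(r)
def shelfedge(s,cols,r0,r1):
    im=cv2.GaussianBlur(s["image"],(3,3),0).astype(float); q=im[...,2]/(im[...,0]+1)  # B/R
    pts=[]
    for c in cols:
        k=np.where(q[r0:r1,c]>.55)[0]
        if len(k): pts.append((c,r0+k[0]-.5))
    P=ray(s,pts,.07)[:,:2]; vx,vy,x,y=cv2.fitLine((P*1000).astype(np.float32),cv2.DIST_HUBER,0,.01,.01)[:,0]
    d=np.array([vx,vy]); d*=np.sign(d[1]); return d,np.array([x,y]),np.array(pts)
E
python3 - <<'E'
from h import *
s=load("pics/top0.npz")
im=s["image"]; print(im[183,370],im[200,230],im[150,370],im[260,230],im[238:248,250].tolist(),im[226:240,500].tolist())
r,b=board(s,(310,140,430,225)); print(r,b.round(1).tolist())
d,p,pts=shelfedge(s,range(145,550,5),215,252); print(d,p,pts[::16].tolist())
n=np.array([d[1],-d[0]]); print("yaw",np.degrees(np.arctan2(n[1],n[0])), "corners behind edge:",((b-p)@n).round(1),"along",((b-p)@d).round(1))
print("shelf ends", ray(s,[(133,243),(559,227)],.07).round(3).tolist())
print("tumblers",ray(s,[(283,184),(453,169)],.07).round(3).tolist())
E
```

```text
[155 129  91] [149 102  67] [147 104  69] [154 155 143] [[131, 93, 63], [119, 98, 83], [137, 126, 114], [152, 141, 130], [157, 146, 137], [155, 147, 134], [155, 147, 134], [155, 145, 132], [152, 140, 129], [155, 144, 131]] [[145, 100, 66], [141, 95, 64], [135, 96, 68], [119, 97, 82], [136, 125, 113], [152, 144, 133], [151, 142, 130], [158, 145, 133], [156, 144, 131], [155, 146, 134], [157, 147, 134], [157, 151, 138], [157, 157, 143], [156, 160, 146]]
((596.301025390625, -77.04776000976562), (262.392333984375, 190.91305541992188), 89.946044921875) [[500.70001220703125, -208.1999969482422], [691.5999755859375, -208.3000030517578], [691.9000244140625, 54.099998474121094], [501.0, 54.20000076293945]]
[-0.0393303  0.9992263] [478.4322   -20.244982] [[145.0, 242.5], [225.0, 239.5], [305.0, 236.5], [385.0, 232.5], [465.0, 229.5], [545.0, 226.5]]
yaw 2.2540417 corners behind edge: [ 14.9 205.6 216.2  25.4] along [-188.6 -196.3   65.9   73.5]
shelf ends [[0.459, 0.46, 0.07], [0.495, -0.496, 0.07]]
tumblers [[0.593, 0.12, 0.07], [0.626, -0.264, 0.07]]
```

```bash
sed -i 's/>72)/>76)/; s/np.ones((9,9))/np.ones((5,5))/' h.py
cat >> h.py <<'E'
def report(s,roi,z=.079):
    d=np.array([-0.0393,0.9992]);p=np.array([478.4,-20.2]);n=np.array([d[1],-d[0]])
    r,b=board(s,roi,z); e=b[np.argsort((b-p)@n)]
    print("size",np.round(r[1],1),"centre",np.round(r[0],1),"behind edge",((e-p)@n).round(1),"along",((e-p)@d).round(1))
    print("corners",e.round(1).tolist()); return r,b
E
python3 - <<'E'
from h import *
s=load("pics/top0.npz")
report(s,(318,145,425,222))
s2=load("pics/side0.npz")
report(s2,(250,185,312,240))
v=s["image"][:,:,::-1].copy(); cv2.drawContours(v,[boardmask(s,(318,145,425,222))[:,None]],-1,(0,0,255),1)
v2=s2["image"][:,:,::-1].copy(); cv2.drawContours(v2,[boardmask(s2,(250,185,312,240))[:,None]],-1,(0,0,255),1)
a=cv2.resize(v[130:250,250:490],None,fx=3,fy=3);c=cv2.resize(v2[180:245,240:320],None,fx=3,fy=3)
a[:c.shape[0],:c.shape[1]]=c
cv2.imwrite("pics/m.png",a)
E
```

```text
size [120.2 185.9] centre [595.  -76.4] behind edge [ 50.9  57.4 171.1 177.6] along [  30.  -155.8   34.2 -151.5]
corners [[528.0999755859375, 11.800000190734863], [541.9000244140625, -173.60000610351562], [648.0, 20.700000762939453], [661.7999877929688, -164.6999969482422]]
size [ 70.5 179. ] centre [628.5 -55.8] behind edge [102.3 124.9 172.2 194.8] along [  42.8 -134.7   51.7 -125.8]
corners [[579.0, 26.600000381469727], [608.5, -149.89999389648438], [648.4000244140625, 38.20000076293945], [678.0, -138.3000030517578]]
```

View pics/m.png

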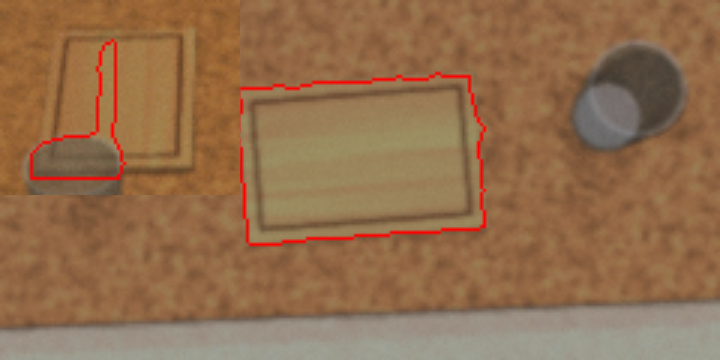

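The contour matches the board: its near edge is 51–57 mm behind the shelf edge and skewed about 2°. My plan is to hook both open fingertips behind the far edge, parallel to the shelf edge, and drag.

Emit:
carry_out:
  motion: "0.25 -0.1 0 0.03; 0.5 -0.2 0 0.06; 0.75 -0.3 0 0.0934; 1 -0.4 0 0.0934; 1 -0.4 0 0.0934; 1 -0.4 0 0.0934; 1 -0.4 0 0.0934; 1 -0.4 0 0.0934"
  grip: 1

```text
time: 0.9
tool_pos: [0.3009, -0.4149, 0.2192]
ee_rot: [-3.141, 0.0, 0.038]
wrist_force: [0.1, -0.5, 0.4]
width: 0.0938
finger_force: 0.0
```

Emit:
carry_out:
  motion: "0.15 -0.12 0 0; 0.3 -0.24 0 0; 0.45 -0.36 0 0; 0.6 -0.48 0 0; 0.75 -0.6 0 0; 0.877 -0.729 0 0; 0.877 -0.729 0 0; 0.877 -0.729 0 0"

```text
time: 1.7
tool_pos: [0.4285, -0.3004, 0.2193]
ee_rot: [3.141, 0.001, 0.039]
wrist_force: [0.3, 1.1, -0.4]
width: 0.0939
finger_force: 0.0
```

Emit:
carry_out:
  motion: "0.15 -0.12 0 0; 0.3 -0.24 0 0; 0.45 -0.36 0 0; 0.6 -0.48 0 0; 0.75 -0.6 0 0; 0.877 -0.729 0 0; 0.877 -0.729 0 0; 0.877 -0.729 0 0"

```text
time: 2.5
tool_pos: [0.5555, -0.1867, 0.2192]
ee_rot: [3.141, 0.001, 0.038]
wrist_force: [-0.6, -0.5, -0.8]
width: 0.0942
finger_force: 0.0
```

Emit:
carry_out:
  motion: "0.15 -0.12 0 0; 0.3 -0.24 0 0; 0.45 -0.36 0 0; 0.6 -0.48 0 0; 0.75 -0.6 0 0; 0.877 -0.729 0 0; 0.877 -0.729 0 0; 0.877 -0.729 0 0"

```text
time: 3.3
tool_pos: [0.6827, -0.0726, 0.2192]
ee_rot: [3.141, 0.001, 0.038]
wrist_force: [0.4, -0.0, -0.0]
width: 0.0937
finger_force: 0.0
```

Emit:
carry_out:
  motion: "0 0 0.15 0; 0 0 0.3 0; 0 0 0.45 0; 0 0 0.6 0; 0 0 0.7 0; 0 0 0.78 0; 0 0 0.82 0; 0 0 0.82 0"

```text
time: 4.1
tool_pos: [0.6829, -0.0713, 0.0959]
ee_rot: [-3.142, 0.001, 0.039]
wrist_force: [0.1, 0.3, -0.1]
width: 0.0941
finger_force: 0.0
```

```bash
python3 - <<'E'
from h import *
print(robot.get_obs()["tool_pos"])
s=save("side","pics/s1.png"); t=save("top","pics/t1.png")
a=cv2.resize(s["image"][90:290,220:340,::-1],None,fx=3,fy=3); b=cv2.resize(t["image"][90:290,280:425,::-1],None,fx=3,fy=3)
cv2.imwrite("pics/c1.png",np.hstack([a,b]))
E
```

```text
[ 0.682885   -0.0712604   0.09594362]
```

View pics/c1.png

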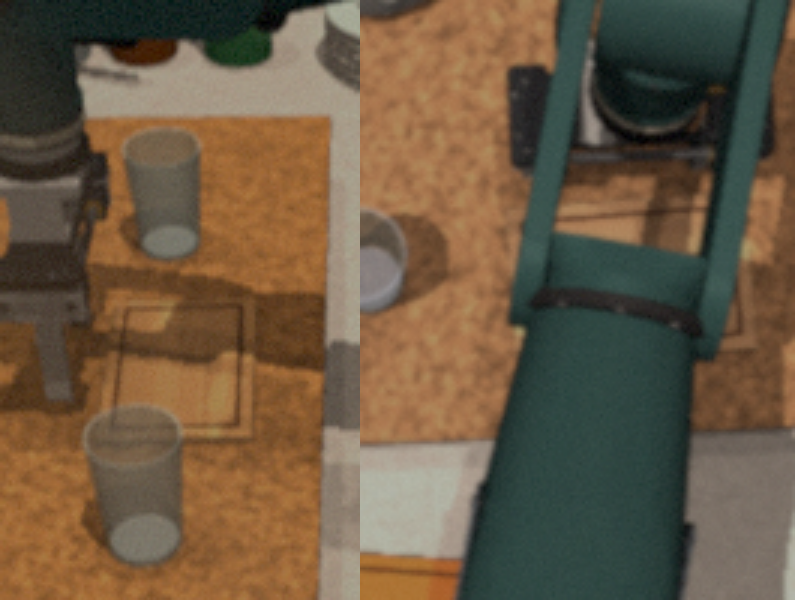

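Left crop: the near finger stands just behind the board's far edge (tip about (60,400)), clear of both tumblers. Right crop: the board hasn't moved. Next I lower to 3 mm above the shelf and drag.

Emit:
carry_out:
  motion: "0 0 0.02 0; 0 0 0.04 0; 0 0 0.058 0; 0 0 0.058 0; -0.03 0 0.058 0; -0.06 0 0.058 0; -0.09 0 0.058 0; -0.12 0 0.058 0"

```text
time: 5.0
tool_pos: [0.6651, -0.0716, 0.088]
ee_rot: [3.141, -0.001, 0.039]
wrist_force: [0.1, -0.0, -1.0]
width: 0.0941
finger_force: 0.4
```

Emit:
carry_out:
  motion: "-0.03 0 0 0; -0.06 0 0 0; -0.09 0 0 0; -0.12 0 0 0; -0.15 0 0 0; -0.18 0 0 0; -0.21 0 0 0; -0.24 0 0 0"

```text
time: 5.8
tool_pos: [0.6292, -0.073, 0.088]
ee_rot: [3.141, -0.001, 0.039]
wrist_force: [1.6, -0.3, 0.7]
width: 0.094
finger_force: 0.7
```

```bash
python3 - <<'E'
from h import *
s=save("side","pics/s2.png"); t=save("top","pics/t2.png")
a=cv2.resize(s["image"][90:290,220:340,::-1],None,fx=3,fy=3); b=cv2.resize(t["image"][90:290,280:425,::-1],None,fx=3,fy=3)
cv2.imwrite("pics/c2.png",np.hstack([a,b]))
E
```

```text
(no output)
```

View pics/c2.png

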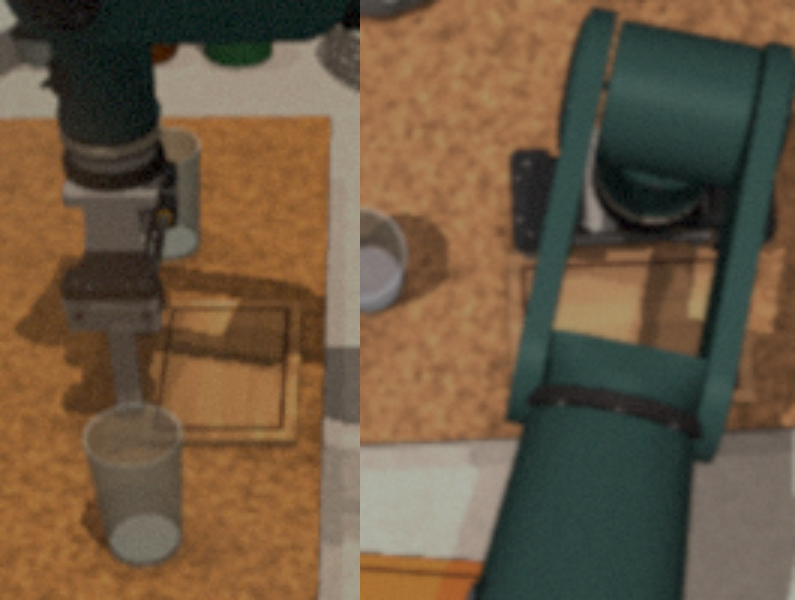

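The board is sliding flat and squaring up against both fingers; in the side crop its near edge is at x≈297, just short of the shelf edge at about 325. I'll drag most of the rest, then measure.

Emit:
carry_out:
  motion: "-0.05 0 0 0; -0.1 0 0 0; -0.15 0 0 0; -0.2 0 0 0; -0.25 0 0 0; -0.3 0 0 0; -0.33 0 0 0; -0.33 0 0 0"

```text
time: 6.7
tool_pos: [0.5788, -0.0749, 0.0877]
ee_rot: [-3.142, 0.001, 0.039]
wrist_force: [-0.2, -0.2, 0.0]
width: 0.094
finger_force: 0.0
```

```bash
python3 - <<'E'
from h import *
s=save("side","pics/s3.png"); t=save("top","pics/t3.png")
a=cv2.resize(s["image"][130:280,250:370,::-1],None,fx=4,fy=4)
b=cv2.resize(t["image"][130:280,300:440,::-1],None,fx=2.2,fy=4); cv2.imwrite("pics/c3.png",np.hstack([a,b]))
E
```

```text
(no output)
```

View pics/c3.png

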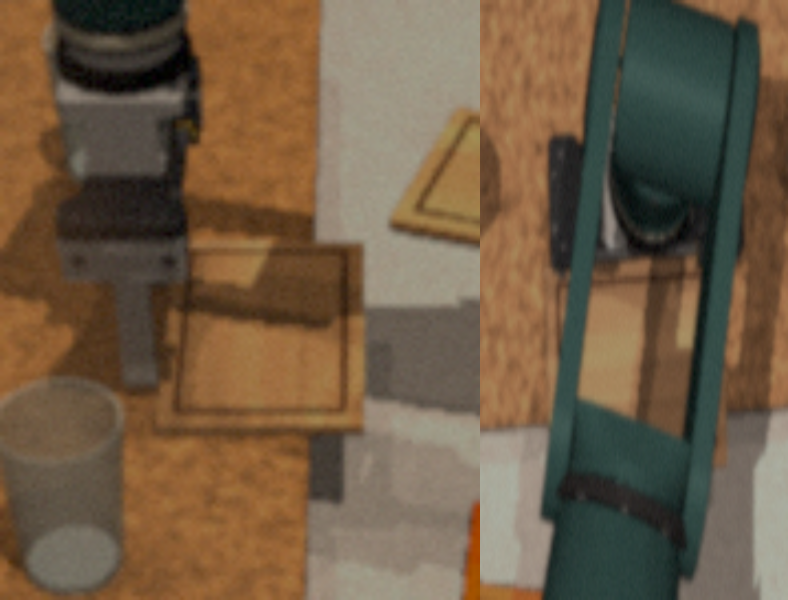

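Side crop: the board overhangs with its front edge vertical at crop x≈363, and the shelf edge runs from about (318,150) to (307,500). I'll measure both lines.

```bash
cat >> h.py <<'E'
def sideline(s,rows,c0,c1,z):
    im=cv2.GaussianBlur(s["image"],(3,3),0).astype(float); q=im[...,2]/(im[...,0]+1); pts=[]
    for r in rows:
        v=q[r,c0:c1]; k=np.where(v>.72)[0]
        if len(k) and k[0]>0: k=k[0]; pts.append((c0+k-1+(.72-v[k-1])/(v[k]-v[k-1]),r))
    P=(ray(s,pts,z)[:,:2]*1000).astype(np.float32); vx,vy,x,y=cv2.fitLine(P,cv2.DIST_HUBER,0,.01,.01)[:,0]
    d=np.array([vx,vy]); d*=np.sign(d[1]); return d,np.array([x,y]),np.array(pts)
def overhang(s,rows):
    ds,ps,a=sideline(s,[*range(140,183),*range(255,385)],300,350,.07)
    db,pb,b=sideline(s,rows,315,375,.079)
    n=np.array([ds[1],-ds[0]]); print("shelf",ds,ps,a[[0,-1]].tolist(),"board pts",b[::8].tolist())
    print("overhang",-(pb-ps)@n,"rel deg",np.degrees(np.arctan2(db[1],db[0])-np.arctan2(ds[1],ds[0])))
E
python3 - <<'E'
from h import *
s=load("pics/s3.npz"); overhang(s,range(194,236))
print(s["image"][215,325:350].tolist())
E
```

```text
shelf [-0.04022414  0.9991907 ] [470.4448  123.61245] [[329.9433485818847, 140.0], [323.8348474576271, 384.0]] board pts [[340.82267445857684, 194.0], [340.767138047138, 202.0], [341.80437375745527, 210.0], [341.9707956318253, 218.0], [341.82524675324674, 226.0], [341.4043243243243, 234.0]]
overhang 31.039747 rel deg 0.9848722
[[153, 108, 68], [154, 105, 64], [163, 115, 68], [159, 109, 66], [161, 112, 67], [154, 110, 63], [151, 102, 59], [148, 102, 60], [144, 99, 55], [137, 95, 55], [109, 71, 41], [96, 63, 35], [134, 90, 50], [147, 99, 54], [155, 108, 64], [146, 108, 66], [117, 97, 78], [97, 85, 77], [89, 80, 73], [93, 84, 76], [99, 88, 78], [91, 83, 72], [101, 90, 80], [103, 94, 82], [106, 96, 82]]
```

Overhang is about 31 mm. I'll drag 8 mm more, back off, lift, and measure with a clear view.

Emit:
carry_out:
  motion: "-0.015 0 0 0; -0.03 0 0 0; -0.045 0 0 0; -0.055 0 0 0; -0.055 0 0 0; -0.03 0 0 0; 0 0 0 0; 0.06 0 0 0"

```text
time: 7.6
tool_pos: [0.5891, -0.0745, 0.0878]
ee_rot: [3.141, 0.0, 0.039]
wrist_force: [0.1, 0.4, 0.2]
width: 0.0943
finger_force: 0.0
```

Emit:
carry_out:
  motion: "0 0 -0.3 0; 0 0 -0.6 0; 0 0 -0.85 0; 0 0.33 -0.85 0; 0 0.66 -0.85 0; 0 1 -0.85 0; 0 1 -0.85 0; 0 1 -0.85 0"

```text
time: 8.4
tool_pos: [0.595, -0.2255, 0.2146]
ee_rot: [-3.141, 0.001, 0.037]
wrist_force: [1.0, 0.9, 0.1]
width: 0.094
finger_force: 0.0
```

Emit:
carry_out:
  motion: "0 0.33 0 0; 0 0.66 0 0; 0 1 0 0; 0 1 0 0; 0 1 0 0; 0 1 0 0; 0 1 0 0; 0 1 0 0"

```text
time: 9.2
tool_pos: [0.6013, -0.3724, 0.2162]
ee_rot: [3.141, -0.001, 0.042]
wrist_force: [0.6, -0.1, -0.1]
width: 0.0941
finger_force: 0.0
```

```bash
python3 - <<'E'
from h import *
s=save("side","pics/s4.png"); t=save("top","pics/t4.png")
overhang(s,range(194,236))
a=cv2.resize(s["image"][130:280,250:370,::-1],None,fx=3.3,fy=4)
b=cv2.resize(t["image"][130:280,250:490,::-1],None,fx=1.6,fy=4); cv2.imwrite("pics/c4.png",np.hstack([a,b]))
E
```

```text
shelf [-0.04004214  0.999198  ] [470.24796 128.72086] [[329.74545454545455, 140.0], [323.78427327528465, 384.0]] board pts [[344.4153463587922, 194.0], [344.46046511627907, 202.0], [344.45365853658535, 210.0], [344.39088655862724, 218.0], [344.3600999583507, 226.0], [344.5323017408124, 234.0]]
overhang 38.372627 rel deg -0.39278367
```

View pics/c4.png

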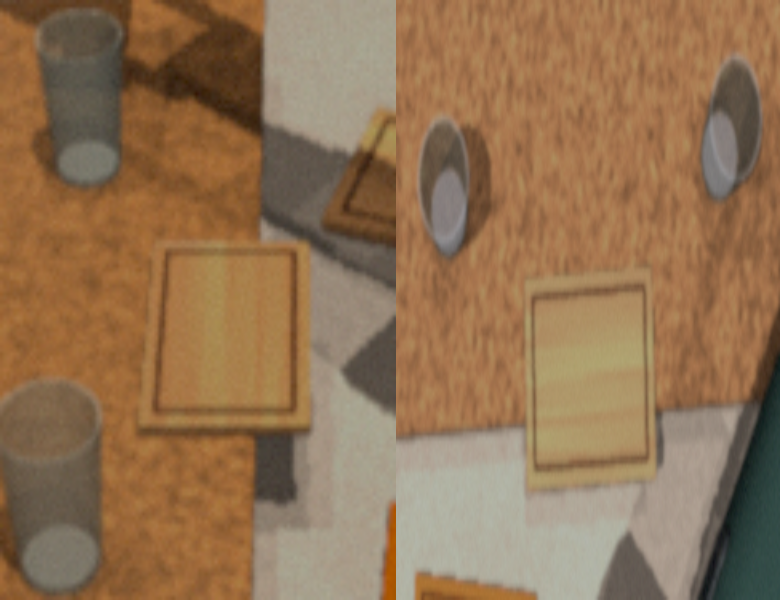

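Board overhangs and lies flat, both tumblers are in place, and the hand is clear. Cross-checking with the top view.

```bash
python3 - <<'E'
from h import *
t=load("pics/t4.npz"); im=cv2.GaussianBlur(t["image"],(3,3),0).astype(float); q=im[...,2]/(im[...,0]+1)
def line(cols,r0,r1,z,th=.72):
    pts=[]
    for c in cols:
        v=q[r0:r1,c]; k=np.where(v>th)[0]
        if len(k) and k[0]>0: k=k[0]; pts.append((c,r0+k-1+(th-v[k-1])/(v[k]-v[k-1])))
    P=(ray(t,pts,z)[:,:2]*1000).astype(np.float32); vx,vy,x,y=cv2.fitLine(P,cv2.DIST_HUBER,0,.01,.01)[:,0]
    d=np.array([vx,vy]); return d*np.sign(vy),np.array([x,y]),np.array(pts)
ds,ps,a=line([*range(145,325,3),*range(420,455,3)],215,252,.07)
db,pb,b=line(range(335,408,3),225,265,.079)
n=np.array([ds[1],-ds[0]]); print(ds,ps,b[::6].tolist())
print("overhang top",-(pb-ps)@n,"rel",np.degrees(np.arctan2(db[1],db[0])-np.arctan2(ds[1],ds[0])))
s=load("pics/s4.npz"); s0=load("pics/top0.npz")
print("tumbler move px:",[np.abs(cv2.phaseCorrelate(*[cv2.cvtColor(i["image"],cv2.COLOR_RGB2GRAY)[y:y+50,x:x+50].astype(np.float32) for i in(s0,t)])[0]).round(2) for x,y in((257,153),(433,138))])
E
```

```text
[-0.0394979   0.99921966] [468.85394 155.34782] [[335.0, 252.60415384615385], [353.0, 251.73574468085107], [371.0, 250.9694756554307], [389.0, 250.44235294117647], [407.0, 249.5671566731141]]
overhang top 37.5245 rel 0.06373932
tumbler move px: [array([0.09, 0.01]), array([0.04, 0.18])]
```

Top view gives 37.5 mm and side view 38.4 mm, parallel within about 0.1–0.4°, and the tumblers haven't moved. I'll go back and drag the missing 2 mm or so.

Emit:
carry_out:
  motion: "0 -0.33 0 0; 0 -0.66 0 0; 0 -1 0 0; 0 -1 0 0; 0 -1 0 0; 0 -1 0 0; 0 -1 0 0; 0 -1 0 0"

```text
time: 10.1
tool_pos: [0.5946, -0.2258, 0.2149]
ee_rot: [3.142, 0.0, 0.037]
wrist_force: [0.4, -0.4, 0.3]
width: 0.0939
finger_force: 0.0
```

Emit:
carry_out:
  motion: "0 -0.33 0 0; 0 -0.66 0 0; 0 -1 0 0; 0 -1 0 0; 0 -1 0.25 0; 0 -1 0.5 0; 0 -1 0.75 0; 0 -1 0.85 0"

```text
time: 10.9
tool_pos: [0.5864, -0.0754, 0.084]
ee_rot: [-3.14, 0.008, 0.038]
wrist_force: [-17.6, 5.4, 43.1]
width: 0.0937
finger_force: 20.9
```

Emit:
carry_out:
  motion: "0 0 0 0; -0.04 0 0 0; -0.08 0 0 0; -0.1 0 0 0; -0.115 0 0 0; -0.125 0 0 0; -0.13 0 0 0; -0.13 0 0 0"

```text
time: 11.7
tool_pos: [0.5699, -0.0754, 0.0883]
ee_rot: [3.141, -0.002, 0.04]
wrist_force: [0.9, 0.5, 1.3]
width: 0.0942
finger_force: 0.6
```

Emit:
carry_out:
  motion: "0.03 0 0 0; 0.07 0 0 0; 0.12 0 0 0; 0.12 0 -0.25 0; 0.12 0 -0.5 0; 0.12 0 -0.85 0; 0.12 0.3 -0.85 0; 0.12 0.6 -0.85 0"

```text
time: 12.5
tool_pos: [0.5929, -0.1648, 0.2189]
ee_rot: [3.139, -0.006, 0.043]
wrist_force: [0.8, -0.4, -0.7]
width: 0.0937
finger_force: 0.0
```

Emit:
carry_out:
  motion: "0 0.33 0 0; 0 0.66 0 0; 0 1 0 0; 0 1 0 0; 0 1 0 0; 0 1 0 0; 0 1 0 0; 0 1 0 0"

```text
time: 13.3
tool_pos: [0.5973, -0.3128, 0.2159]
ee_rot: [3.141, -0.001, 0.042]
wrist_force: [0.3, 0.6, -0.1]
width: 0.0939
finger_force: 0.0
```

```bash
python3 - <<'E'
from h import *
s=save("side","pics/s5.png"); t=save("top","pics/t5.png"); overhang(s,range(194,236))
im=cv2.GaussianBlur(t["image"],(3,3),0).astype(float); q=im[...,2]/(im[...,0]+1)
def line(cols,r0,r1,z,th=.72):
    pts=[]
    for c in cols:
        v=q[r0:r1,c]; k=np.where(v>th)[0]
        if len(k) and k[0]>0: k=k[0]; pts.append((c,r0+k-1+(th-v[k-1])/(v[k]-v[k-1])))
    P=(ray(t,pts,z)[:,:2]*1000).astype(np.float32); vx,vy,x,y=cv2.fitLine(P,cv2.DIST_HUBER,0,.01,.01)[:,0]
    d=np.array([vx,vy]); return d*np.sign(vy),np.array([x,y])
ds,ps=line([*range(145,325,3)],215,252,.07); db,pb=line(range(335,408,3),225,265,.079)
n=np.array([ds[1],-ds[0]]); print("top",-(pb-ps)@n,np.degrees(np.arctan2(db[1],db[0])-np.arctan2(ds[1],ds[0])))
a=cv2.resize(s["image"][130:280,250:370,::-1],None,fx=3.3,fy=4)
b=cv2.resize(t["image"][130:280,250:490,::-1],None,fx=1.6,fy=4); cv2.imwrite("pics/c5.png",np.hstack([a,b]))
E
```

```text
shelf [-0.04105208  0.999157  ] [471.70792   96.636696] [[329.97037157360404, 140.0], [323.7903617571059, 384.0]] board pts [[345.1475638051044, 194.0], [344.94828298279157, 202.0], [344.9635928143713, 210.0], [345.23125506072876, 218.0], [345.3892037786775, 226.0], [345.24935622317594, 234.0]]
overhang 40.384556 rel deg -0.20381284
top 39.162548 -0.2951666
```

View pics/c5.png

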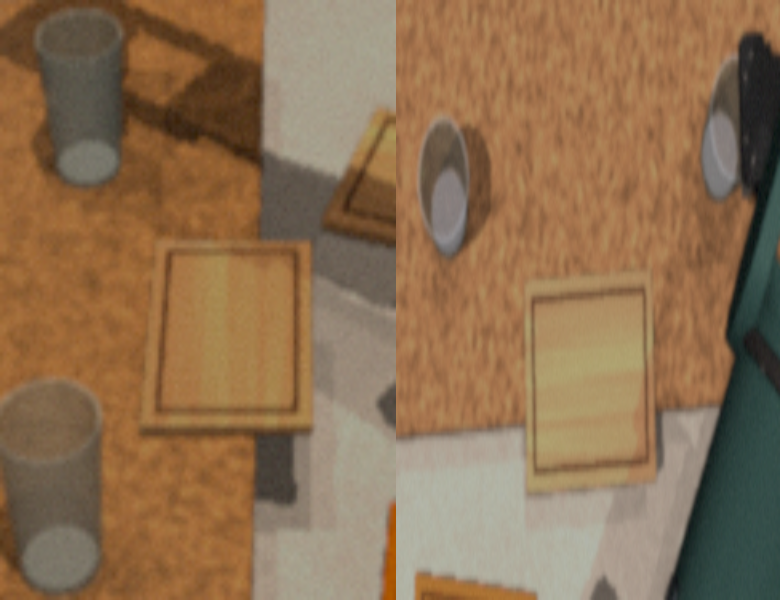

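The overhang averages 39.8 mm and is parallel within about 0.3°. The tumblers are in place and the hand is clear, so I'm handing in.

```bash
python3 -c "
from bench import robot
print(robot.close_job())"
```

```text
the job is handed in; nothing more can be done
None
```

The breadboard now sticks out about 40 mm past the shelf edge (39–40 mm in the two views), parallel within about 0.3°, with both tumblers where they stood and the hand clear; on one descent the fingertips briefly bumped the shelf (43 N read at the wrist as that move ended).

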